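Prove the trimming wheel's emergency stop, then run it at the set speed and hold

ROBOT

A 6-joint arm with a two-finger parallel gripper is mounted at the origin on a cart in front of the work surface, level with it; the furniture and walls round the work are solid. World frame = base frame: x ahead of the robot, y to its left, z up, the work surface at z = 0. Lengths are in mm, angles in rad, forces in N, time in s.
With the tool pointing down it reaches from about 275 to 725 mm from the base axis. Payload 5.6 kg.
Tool frame: the origin (TCP) lies at the centre of the arm's flange, where the gripper is bolted on; the fingertips stand 173 mm ahead of it and the grasp point (between the pads) lies 155 mm ahead of it (robot.nose_length is the distance from the TCP to the fingertips, in mm); z points along the fingers, y is the line along which they close (so a half turn about z gives the same grasp; the last joint's range is limited). The gripper opens to 85 mm and grips with 20 to 120 N. Pads are 22 mm wide; open, the fingers measure 114 mm over their backs; the gripper's body (76 mm by 85 mm) begins 54 mm behind the grasp point. The pads swing forward as they close: fully open they stand 13 mm farther back than shut.
Start: joints at [-0.881, 0.255, 0.108, 0, -1.424, -0.285], TCP at [216.628, -505.535, 404.683] pointing down, gripper open.
Joint ranges: [-2.95, 2.95], [-1.21, 1.97], [-1.09, 1.5], [-2.87, 1.71], [-2.94, -0.07], [-3.05, 3.05]. Speed limits (rad/s): [2.57, 2.57, 3.14, 3.14, 3.14, 3.14].

INTERFACE

Orientations are given as a rotation vector (axis times angle).
In Python, from cell import robot, eyes, workorder gives the robot as it stands. The module is installed in compiled form; this text tells all that it offers.
- The arm moves only by the shell command python3 -m creep 'ROWS'. ROWS is JSON, one flat list of numbers, 5 for each row, row after row: the shift along the tool's x, y, z as a fraction of full scale, then the turn about the tool's z as a fraction of full scale, then the opening, from 0 (shut) to 1 (fully open). A call has exactly 8 rows; each row shifts and turns the commanded pose from where the row before left it, along the tool's axes as they then stand; what a row does not reach is not made up. Full scale, the value 1, is 0.025 m for a shift and 6 degrees for a turn. A row lasts 1/8 s, in which the tool goes at most 62.5 mm and 10.7 degrees, less where a joint would pass 70% of its speed; a pose out of reach is approached as far as the arm can. A call with a number of a shift or a turn outside -1 to 1 is refused whole. A call with a gripper value outside its range is refused whole. The fingers move at their own pace and stop on an object; the grip force is fixed at half the most. Time passes only in rows, so rows that do not move let the fingers close, or fill a call up. It gives the time, the measured TCP pose, the force, the opening and the grip force at its end, in the units of the state.
- robot.read_state(): the state, without advancing time (a new reading comes with each control period).
- eyes.snapshot(name): name is "side" or "top"; returns a dict with "frame" (420x560x3 uint8, red, green, blue), "camera_matrix" (3x3 intrinsics, pixels), "R" (3x3) and "t" (3): a world point X has camera coordinates R X + t. Camera axes: x right, y down, z forward; pixel columns grow to the right and rows downward; lengths in mm; the calibration is good to about 2 mm. A picture is of the moment at which its call begins. There is no depth.
- workorder.close_job(): hands the job in; it is judged then, once.
The state is a dict: "time": time; "joint_positions": joint angles; "dq": joint speeds; "effort": joint torques, N m; "ee_pos": TCP position; "eef_rot": TCP orientation; "force": force on the tool from outside, world axes, zero at the start; "torque": the same for the moment, N m; "width": opening from 0.0 (shut) to 1.0 (fully open); "gripper_force": force on a finger pad.
Only numpy, scipy, OpenCV 4.12 (cv2) and the standard library are available. Lean on these libraries where they do the work, as an engineer would, in place of code of your own. Each camera call takes 0.05 s, during which the arm holds its last target. There are 200 camera calls.

TASK

Start up the small trimming wheel for the teapot lid that is stuck on it. First prove its emergency stop: push the red mushroom head down until it latches, take the hand off it so that it stays down by itself for a moment, then turn it clockwise until it springs back up. Then draw the black spring-return speed slide out towards the front until its white pointer stands level with the red mark on the scale, and keep holding it there with the wheel running: the program finishes while the gripper still holds the slide at the mark; do not touch the wheel head or the lid, and leave the other things on the table where they are.

Things in the scene. Friction and masses are not known exactly. Their poses are not given: they have to be found in the camera images.
- trim_wheel: trimming wheel: cream enclosure 300 x 220 mm, fixed. Origin: centre of its underside, at table level; +x to its rear (wheel head), -x to its front (towards the robot), z up. Its level dark console deck, 66 mm above the table, spans x -140 to -15 mm. In this frame the emergency stop stands at (-90, 55) mm, the speed slide at y = -55 mm, the wheel's axis at (85, 0) mm
- stop_press (a joint): how far the red mushroom head of the emergency stop is pressed down, m: 0 up, 0.0093 at the bottom. Its spring pushes back with 3 N (up) to 6 N (bottom), some 2 N more as it passes its catch. Pressed past 0.0085 and let go, it stays latched at about 0.008; freed, it springs back to 0
- stop_twist (a joint): how far the mushroom head is turned clockwise seen from above, rad: 0 at rest, stop at 0.95. A weak spring (0.01 to 0.04 N m) turns it back. When latched, turning it past about 0.5 frees it and it pops up as soon as it is not held down
- stop_top (a point): middle of the top of the red mushroom head (40 mm across, 18 mm high, fluted rim, white arrows), 98 mm above the table when up; turns with the head. Below it: a black neck ring (32 mm across, top 74 mm above the table) on a yellow disc (62 mm across, top 70 mm). Underside of the head: 80 mm above the table when up, 72 mm latched
- slide_pull (a joint): how far the speed slide is drawn out towards the front (along -x of trim_wheel), m: 0 home, 0.070 end stop. A spring pulls it home: about 3 N at 0, 10 N at 0.060. The drag on the wheel eases as it is drawn: the wheel starts to turn between 0.005 and 0.025 and then runs faster the farther the slide is out
- grip (a point): centre of the slide's black upright paddle: 16 mm thick along x of trim_wheel, 36 mm wide along its y, 32 mm high, on a thin steel neck. 110 mm above the table, 44 mm above the deck; moves with the slide. Under it a block 28 x 26 mm reaches 8.5 mm above the deck
- pointer (a point): tip of the slide's small white pointer, 70 mm above the table on the -y side of the slide, beside the pale scale with a line every 10 mm
- speed_mark (a joint): where the red mark clip stands along the scale, m: the value that joint slide_pull has when pointer and mark are level. It is stiff and is left alone
- mark (a point): tip of the red mark clip (5 x 13 x 7 mm), at the height of the pointer; same axes as trim_wheel. The pointer is level with it when the two have the same x in the frame of trim_wheel
- speed_slide: the speed slide itself, origin on its middle line at the deck's level; same axes as trim_wheel
- wheel_head: aluminium wheel head, 75 mm radius, top 92 mm above the table, with a dark brown lid (80 mm across, up to 127 mm above the table) and three dabs of clay stuck on it; origin on its axis 78 mm above the table; not to be touched
- wheel_turn (a joint): angle of the aluminium wheel head, rad; it turns by itself (counter-clockwise) when the slide is drawn out and stops when it is let go
- slip_cup: small grey cup, 65 mm across and 47 mm high, standing at the right; origin at the centre of its underside; to be left alone
- wood_mallet: small wooden mallet, 150 x 93 x 35 mm as it lies, at the right; to be left alone
- calipers: steel bow calipers lying flat, 76 x 125 x 8 mm, near the front edge of the table; to be left alone
- loop_tool: wire loop tool with a dark handle lying flat, 47 x 149 x 12 mm, near the front edge; to be left alone

How it is judged:
By the outcome, as a careful person would: the job done as asked, in the order asked, and still so for the second after the job is handed in, while the arm keeps its last pose, push and grip.
It also fails if it takes over 48 s, if anything falls off the work surface, if the arm or the gripper's body presses on something with over 40 N, if the wrist force passes 120 N, or if a joint passes its speed limit or range.

## Working session

There is one attempt and no reset: what is moved stays moved. The work goes in short steps, Python scripts to look and compute and a shell command to move; the robot and the scene stay as the last step left them, time stands still between calls to the robot, and variables do not carry over. Pictures are saved under pics/ and viewed, at most 10 in all, crops included, and the job is handed in when it is done.

```bash
mkdir -p pics; cat > h.py <<'E'
import numpy as np,cv2
from cell import robot,eyes,workorder
def snap(n,f=None):
    s=eyes.snapshot(n)
    if f: cv2.imwrite('pics/'+f,s['frame'][:,:,::-1])
    return s
def ray(s,u,v,z):
    K,R,t=[np.array(s[k]) for k in('camera_matrix','R','t')]
    d=R.T@np.linalg.inv(K)@[u,v,1]; c=-R.T@t
    return c+d*(z-c[2])/d[2]
def proj(s,X):
    K,R,t=[np.array(s[k]) for k in('camera_matrix','R','t')]
    p=K@(R@np.array(X)+t); return p[:2]/p[2]
E
python3 - <<'E'
from h import *
for n in('side','top'):
    s=snap(n,n+'0.png'); R=np.array(s['R']);print(n,-R.T@s['t'],R.round(2).tolist(),np.array(s['camera_matrix'])[0])
st=robot.read_state();print(st)
from scipy.spatial.transform import Rotation as Ro
print(Ro.from_rotvec(st['eef_rot']).as_matrix().round(3))
E
```

```text
side [ 316.53526973 -942.48572787  648.39443679] [[0.94, -0.35, -0.01], [-0.23, -0.61, -0.76], [0.26, 0.72, -0.65]] [469.34889303   0.         278.34344257]
top [ 446.89578255 -350.63884794 1075.46155281] [[-0.03, -1.0, -0.04], [-1.0, 0.03, -0.06], [0.07, 0.04, -1.0]] [423.25460691   0.         278.27666049]
{'time': 0.1, 'joint_positions': array([-8.81397951e-01,  2.55642882e-01,  1.07145821e-01, -3.98006103e-04,
       -1.42389032e+00, -2.84564815e-01]), 'dq': array([ 0.00049166, -0.00088344,  0.00411211,  0.00090528, -0.00029424,
        0.00118512]), 'effort': array([-1.79670209e-03, -3.87602949e+01,  2.38474470e+01,  5.37791267e+00,
       -3.79994191e-03, -2.86546594e-05]), 'ee_pos': array([ 216.60399351, -505.38781849,  403.91809079]), 'eef_rot': array([ 6.31407418e-01, -3.07708154e+00, -2.49774549e-03]), 'force': array([-0.20771228,  0.32530322, -0.55503325]), 'torque': array([ 0.03857271,  0.02268429, -0.03309413]), 'gripper_force': 0.0, 'width': 1.0047291079927387}
[[-0.919 -0.394 -0.001]
 [-0.394  0.919  0.001]
 [ 0.     0.002 -1.   ]]
```

View pics/top0.png

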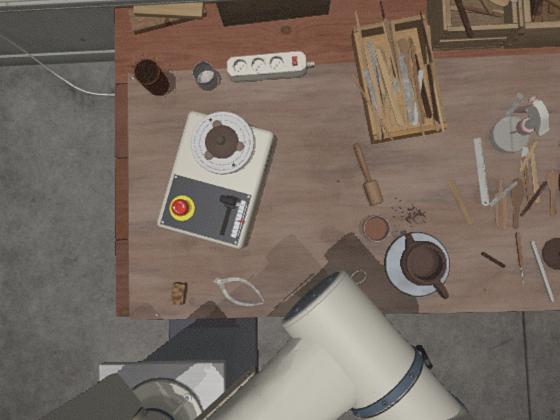

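View pics/side0.png

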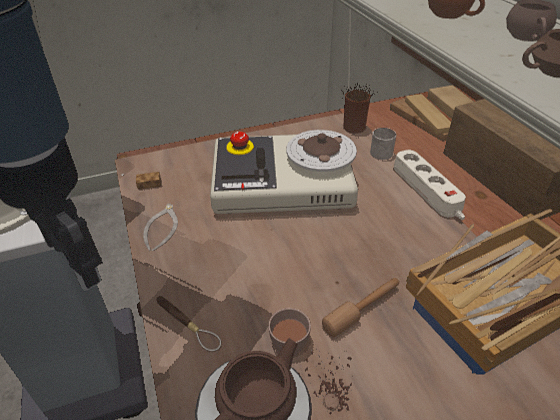

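The top view shows the machine at about (217,180), with the red stop at (180,208), the slide near (232,208), and the wheel head at (222,141). The side view shows the stop at (240,140) and the scale with its red mark at about (243,186). Next I'll measure these.

```bash
python3 - <<'E'
from h import *
s=snap('top'); f=s['frame']; d=snap('side'); g=d['frame']
hsv=cv2.cvtColor(f,cv2.COLOR_RGB2HSV)
def box(m,x0,x1,y0,y1):
    o=np.zeros_like(m);o[y0:y1,x0:x1]=m[y0:y1,x0:x1];return o
red=(cv2.inRange(hsv,(0,150,80),(8,255,255))|cv2.inRange(hsv,(172,150,80),(180,255,255)))
yel=cv2.inRange(hsv,(20,150,120),(35,255,255))
r=box(red,160,200,190,225); y=box(yel,160,200,190,225)
p=cv2.findNonZero(y|r); (cx,cy),rad=cv2.minEnclosingCircle(p); print('yel',cx,cy,rad,ray(s,cx,cy,70)[:2])
(rx,ry),rr=cv2.minEnclosingCircle(cv2.findNonZero(r)); print('red',rx,ry,rr,ray(s,rx,ry,90)[:2])
# cream body top + deck outline: dark deck
gray=cv2.cvtColor(f,cv2.COLOR_RGB2GRAY)
# wheel head bright
sat=hsv[:,:,1]
m=box(cv2.inRange(hsv,(0,0,0),(180,110,110)),150,270,165,255)
n,l,stt,c=cv2.connectedComponentsWithStats(m); i=1+stt[1:,4].argmax()
h=cv2.convexHull(cv2.findNonZero((l==i).astype(np.uint8))); q=cv2.boxPoints(cv2.minAreaRect(h))
for a in q: print('deck',a,ray(s,*a,66)[:2])
rm=box(red,225,255,190,250); n,l,stt,c=cv2.connectedComponentsWithStats(rm); print('mark',c[1:],stt[1:,4],[ray(s,*k,72)[:2] for k in c[1:]])
A=cv2.resize(f[165:255,150:280],None,fx=5,fy=5,interpolation=cv2.INTER_CUBIC)[:,:,::-1]
B=cv2.resize(g[120:220,200:370],None,fx=4,fy=4,interpolation=cv2.INTER_CUBIC)[:,:,::-1]
cv2.imwrite('pics/a.png',A);cv2.imwrite('pics/b.png',B)
E
```

```text
yel 181.7142791748047 207.67857360839844 12.440208435058594 [533.70779524 -78.76179296]
red 179.6729278564453 206.90602111816406 7.9536333084106445 [533.96664654 -79.33009729]
deck [159.86852 223.10165] [498.39216285 -23.83640718]
deck [173.51714 173.6254 ] [617.75152682 -58.73315138]
deck [250.26299 194.79666] [ 559.76277696 -244.63864312]
deck [236.61436 244.27292] [ 442.04163166 -208.96967646]
mark [[241.83333333 221.33333333]] [6] [array([ 496.22927125, -223.54295506])]
```

View pics/a.png

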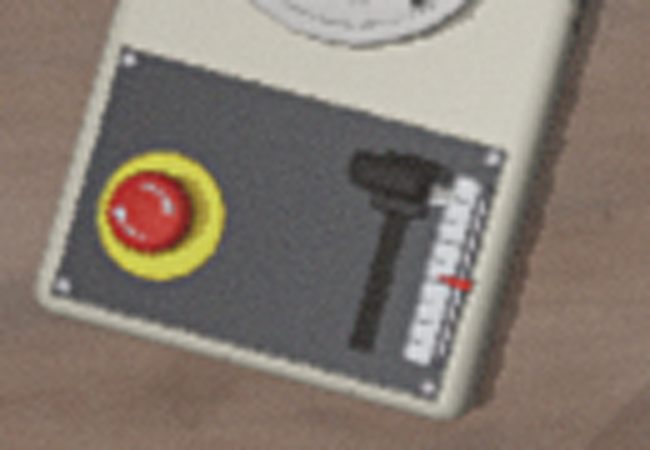

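View pics/b.png

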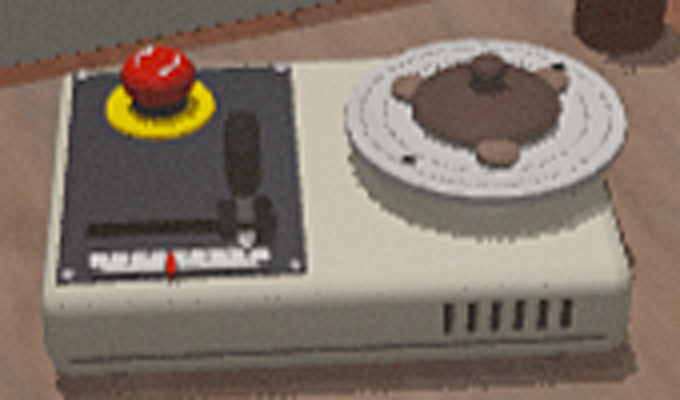

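```bash
cat >> h.py <<'E'
th=np.radians(-16.9); RW=np.array([[np.cos(th),-np.sin(th)],[np.sin(th),np.cos(th)]])
O=np.array([529.5,-134.0])-RW@[-77.5,0]
def wf(p): return RW.T@(np.array(p)[:2]-O)
def fw(x,y): return O+RW@[x,y]
E
python3 - <<'E'
from h import *
s=snap('top');d=snap('side')
print('O',O,'stop',fw(-90,55))
P=lambda n,u,v,z:print(n,wf(ray(s,150+(u+.5)/5-.5,165+(v+.5)/5-.5,z)).round(1))
Q=lambda n,u,v,z:print(n,wf(ray(d,200+(u+.5)/4-.5,120+(v+.5)/4-.5,z)).round(1))
P('pad top',385,172,126);P('mark t',455,282,71);P('ptr t',437,195,71)
P('block',400,203,75)
Q('mark s',171,255,71);Q('ptr s',247,240,70);Q('pad s',241,117,124)
for n,u,v in(('w',437,95),):P(n,u,v,66)
E
```

```text
O [ 603.65305276 -156.52942   ] stop [533.52845085 -77.74147546]
pad top [-44.1 -55.6]
mark t [-83.3 -92.1]
ptr t [-45.4 -72.6]
block [-53.9 -57.1]
mark s [-82.1 -89.4]
ptr s [-43.7 -78.6]
pad s [-43.8 -48. ]
w [  1.5 -58.8]
```

```bash
python3 -m creep '[-1,0.58,0.2,0,0, -1,0.58,0.2,0,0, -1,0.58,0.2,0,0, -1,0.58,0.2,0,0, -1,0.58,0.2,0,0, -1,0.58,0.2,0,0, -1,0.58,0.2,0,0, -1,0.58,0.2,0,0]'; python3 -m creep '[-1,0.58,0.2,0,0, -1,0.58,0.2,0,0, -1,0.58,0.2,0,0, -1,0.58,0.2,0,0, -1,0.58,0.2,0,0, -1,0.58,0.2,0,0, -1,0.58,0.2,0,0, -1,0.58,0.2,0,0]'
```

```text
time: 1.3
ee_pos: [355.2, -319.3, 364.5]
eef_rot: [-0.632, 3.077, -0.0]
force: [1.6, 0.1, 0.2]
width: -0.0
gripper_force: 0.0
time: 2.3
ee_pos: [493.4, -133.9, 324.5]
eef_rot: [-0.632, 3.077, -0.0]
force: [-0.3, -0.3, -0.9]
width: 0.001
gripper_force: 0.0
```

```bash
python3 -m creep '[-0.784,0.47,0.5,0,0, -0.784,0.47,0.5,0,0, -0.784,0.47,0.5,0,0, 0,0,0.3,0,0, 0,0,0,0,0, 0,0,0.16,0,0, 0,0,0.16,0,0, 0,0,0,0,0]'
```

```text
time: 3.3
ee_pos: [533.1, -79.5, 272.0]
eef_rot: [-0.631, 3.077, -0.001]
force: [-1.1, -0.1, 1.5]
width: -0.004
gripper_force: 1.2
```

```bash
python3 -m creep '[0,0,0.1,0,0, 0,0,0.1,0,0, 0,0,0.1,0,0, 0,0,0.08,0,0, 0,0,0.04,0,0, 0,0,0,0,0, 0,0,0,0,0, 0,0,0,0,0]'
```

```text
time: 4.3
ee_pos: [533.1, -79.4, 262.6]
eef_rot: [-0.632, 3.076, -0.002]
force: [-3.9, -0.2, 9.5]
width: -0.002
gripper_force: 4.9
```

```bash
python3 -m creep '[0,0,0.05,0,0, 0,0,0.04,0,0, 0,0,0,0,0, 0,0,0,0,0, 0,0,0,0,0, 0,0,0,0,0, 0,0,0,0,0, 0,0,0,0,0]'
```

```text
time: 5.3
ee_pos: [533.0, -79.4, 262.4]
eef_rot: [-0.633, 3.075, -0.003]
force: [-8.1, 1.9, 22.1]
width: 0.0
gripper_force: 11.2
```

```bash
python3 -m creep '[0,0,-0.5,0,0, 0,0,-1,0,0, 0,0,-1,-1,0.9, 0,0,-0.5,-1,0.9, 0,0,0,-1,0.9, 0,0,0,-1,0.9, 0,0,0,-1,0.9, 0,0,0,-1,0.9]'; python3 - <<'E'
from h import *
d=snap('side')['frame'];s=snap('top')['frame']
cv2.imwrite('pics/c.png',np.hstack([cv2.resize(d[100:220,190:290],None,fx=4,fy=4),cv2.resize(s[165:255,150:250],None,fx=4,fy=4)[:480] if 0 else cv2.resize(s[150:270,150:250],None,fx=4,fy=4)])[:,:,::-1])
E
```

```text
time: 6.3
ee_pos: [533.1, -79.2, 333.6]
eef_rot: [1.556, -2.729, -0.001]
force: [-0.0, -0.4, 0.3]
width: 0.9
gripper_force: 0.0
```

View pics/c.png

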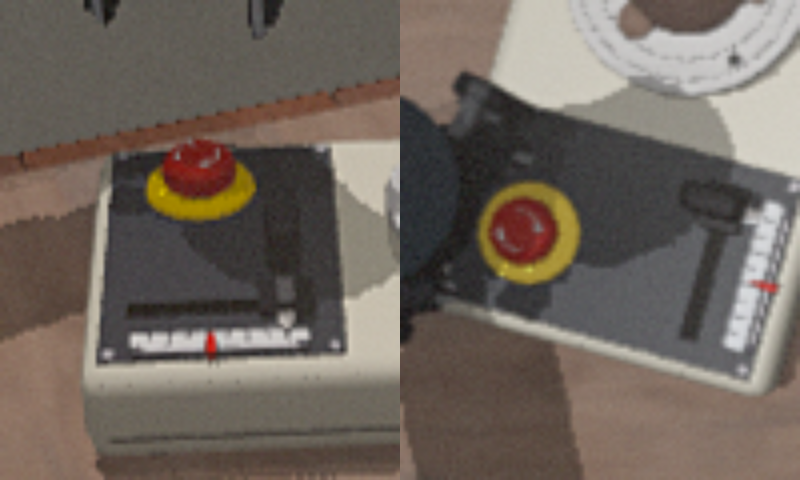

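The head now sits low on the yellow disc, at about (198,170) in the left crop, with no neck visible. It stays latched with the hand off. Next I'll grip it and twist it clockwise.

```bash
python3 -m creep '[0,0,1,0,0.75, 0,0,1,0,0.75, 0,0,1,0,0.75, 0,0,0.5,0,0.75, 0,0,0,0,0.75, 0,0,0,0,0.3, 0,0,0,0,0.3, 0,0,0,0,0.3]'
```

```text
time: 7.4
ee_pos: [534.1, -79.5, 248.1]
eef_rot: [-1.55, 2.729, -0.005]
force: [3.6, -3.2, 4.8]
width: 0.435
gripper_force: 59.9
```

```bash
python3 -m creep '[0,0,0,1,0.3, 0,0,0,1,0.3, 0,0,0,1,0.3, 0,0,0,1,0.3, 0,0,0,1,0.3, 0,0,0,1,0.3, 0,0,0,1,0.3, 0,0,0,0,0.3]'; python3 -m creep '[0,0,-0.16,0,0.3, 0,0,-0.16,0,0.3, 0,0,-0.08,0,0.3, 0,0,0,0,0.8, 0,0,0,0,0.8, 0,0,0,0,0.8, 0,0,-1,0,0.8, 0,0,-1,0,0.8]'; python3 - <<'E'
from h import *
d=snap('side')['frame'];s=snap('top')['frame']
cv2.imwrite('pics/d.png',np.hstack([cv2.resize(d[100:220,190:290],None,fx=4,fy=4),cv2.resize(s[150:270,150:250],None,fx=4,fy=4)])[:,:,::-1])
E
```

```text
time: 8.4
ee_pos: [533.9, -79.2, 247.8]
eef_rot: [-0.471, 3.103, -0.001]
force: [2.3, -1.7, 5.3]
width: 0.433
gripper_force: 60.0
time: 9.4
ee_pos: [532.7, -79.1, 306.6]
eef_rot: [0.47, -3.104, -0.001]
force: [1.9, -0.8, 0.4]
width: 0.803
gripper_force: 0.0
```

View pics/d.png

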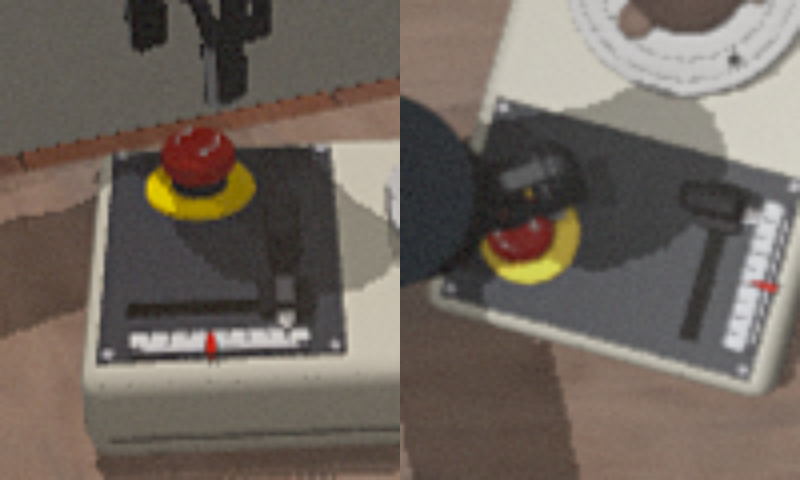

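The head has popped up: the black neck shows at (200,190) in the left crop. Now over to the slide.

```bash
python3 -m creep '[0.18,-0.93,-0.5,0,0.5, 0.18,-0.93,-0.5,0,0.5, 0.18,-0.93,0,0,0.5, 0.18,-0.93,0,0,0.5, 0.18,-0.93,0,0,0.5, 0,0,0,-1,0.5, 0,0,0,-1,0.5, 0,0,0,-1,0.5]'; python3 -m creep '[0,0,0,-1,0.5, 0,0,0,-1,0.5, 0,0,0,-1,0.5, 0,0,0,-1,0.5, 0,0,0,-1,0.5, 0,0,0,-1,0.5, 0,0,0,-0.3,0.5, 0,0,0,0,0.5]'; python3 - <<'E'
from h import *
from scipy.spatial.transform import Rotation as Ro
st=robot.read_state();M=Ro.from_rotvec(st['eef_rot']).as_matrix()
print(wf(st['ee_pos']),np.degrees(np.arctan2(M[1,1],M[0,1])),M.T@np.r_[fw(-44,-55)-st['ee_pos'][:2],0])
d=snap('side')['frame'];s=snap('top')['frame']
cv2.imwrite('pics/e.png',np.hstack([cv2.resize(d[80:230,190:290],None,fx=4,fy=4),cv2.resize(s[130:280,180:280],None,fx=4,fy=4)])[:,:,::-1])
E
```

```text
time: 10.5
ee_pos: [545.6, -196.9, 330.5]
eef_rot: [0.954, -2.992, -0.002]
force: [0.2, 0.3, 0.2]
width: 0.501
gripper_force: 0.0
time: 11.5
ee_pos: [545.8, -196.8, 331.0]
eef_rot: [1.867, -2.526, -0.001]
force: [-0.2, 0.6, -0.9]
width: 0.501
gripper_force: 0.0
[-43.61239562 -55.35356489] 162.92016176754092 [-3.52346523e-01  3.88712094e-01  3.47707899e-04]
```

View pics/e.png

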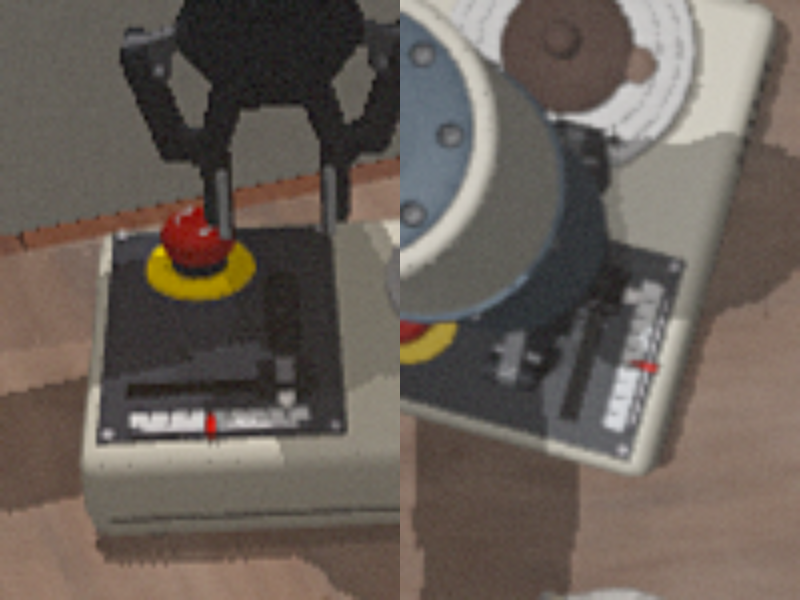

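The fingers straddle the paddle, at columns 222 and 328 with the paddle near 285 in the left crop, and the white pointer is at (288,397). I'll lower and grip.

```bash
python3 -m creep '[0,0,1,0,0.5, 0,0,1,0,0.5, 0,0,0.44,0,0.5, 0,0,0,0,0.5, 0,0,0,0,0, 0,0,0,0,0, 0,0,0,0,0, 0,0,0,0,0]'
```

```text
time: 12.6
ee_pos: [546.0, -196.9, 271.8]
eef_rot: [-1.868, 2.525, -0.002]
force: [-3.2, 2.9, 6.4]
width: 0.179
gripper_force: 59.7
```

```bash
python3 -m creep '[0,0.2,0,0,0, 0,0.2,0,0,0, 0,0.2,0,0,0, 0,0.2,0,0,0, 0,0.2,0,0,0, 0,0.2,0,0,0, 0,0.1,0,0,0, 0,0,0,0,0]'; python3 - <<'E'
from h import *
print(wf(robot.read_state()['ee_pos']))
d=snap('side')['frame'];s=snap('top')['frame']
cv2.imwrite('pics/f.png',np.hstack([cv2.resize(d[165:205,200:280],None,fx=9,fy=9,interpolation=2)])[:,:,::-1])
c=cv2.resize(s[180:250,200:270],None,fx=8,fy=8,interpolation=2)[:,:,::-1];cv2.imwrite('pics/g.png',c)
E
```

```text
time: 13.6
ee_pos: [515.8, -187.6, 271.8]
eef_rot: [-1.867, 2.523, -0.006]
force: [6.3, -2.0, 5.4]
width: 0.172
gripper_force: 59.5
[-74.98867119 -55.243705  ]
```

View pics/f.png

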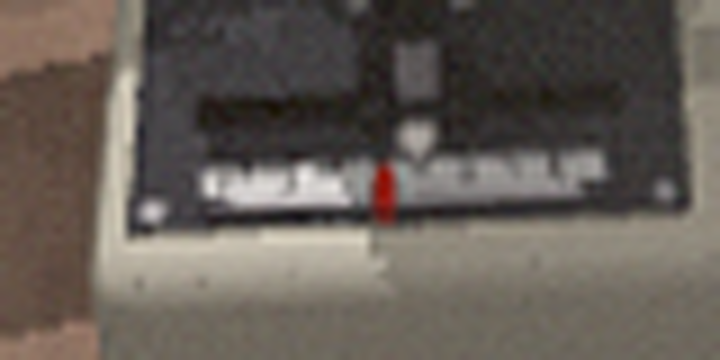

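View pics/g.png

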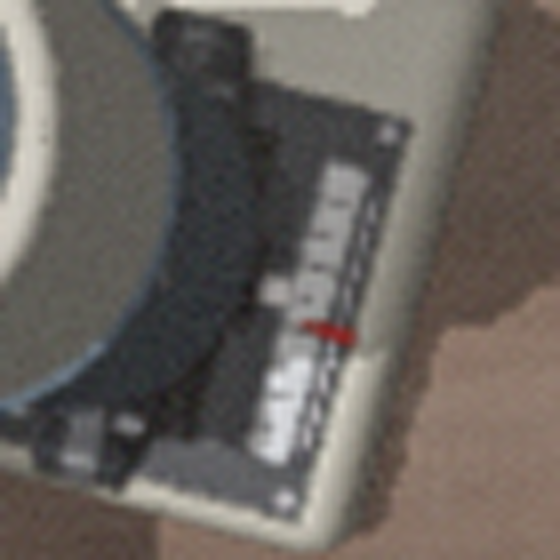

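The side crop shows the pointer tip at (417,157) and the mark tip at (386,168). The top crop shows the pointer at (282,297) and the mark at (325,330). A few mm remain, so I'll compute the distance.

```bash
python3 - <<'E'
from h import *
s=snap('top');d=snap('side')
Q=lambda u,v,z=70:wf(ray(d,200+(u+.5)/9-.5,165+(v+.5)/9-.5,z)).round(1)
P=lambda u,v,z=70:wf(ray(s,200+(u+.5)/8-.5,180+(v+.5)/8-.5,z)).round(1)
print('side ptr',Q(417,157),Q(416,140),'mark',Q(386,168),Q(386,195,71),Q(386,218,68))
print('top ptr',P(282,297),'mark',P(308,326),P(325,330),P(350,337))
# sub-pixel red centroid side/top, weighted by redness; pointer weighted by brightness
def cen(s,x0,x1,y0,y1,w):
    f=s['frame'][y0:y1,x0:x1].astype(float);W=np.clip(w(f),0,None);yy,xx=np.mgrid[y0:y1,x0:x1]
    return (W*xx).sum()/W.sum(),(W*yy).sum()/W.sum()
red=lambda f:f[...,0]-f[...,1]-60; br=lambda f:f.mean(2)-75
for nm,c,b in(('side',d,((238,248,180,192),(241,252,177,183))),('top',s,((234,248,216,226),(231,238,213,219)))):
    a=cen(c,*b[0],red);p=cen(c,*b[1],br);print(nm,a,wf(ray(c,*a,70)),p,wf(ray(c,*p,70)))
# direction of wheel axis check: side screws/scale
print(Q(152,212,66),Q(665,188,66))
E
```

```text
side ptr [-75.1 -84.2] [-75.2 -77.9] mark [-82.  -87.7] [-81.9 -98.7] [ -82.1 -103.1]
top ptr [-77.  -75.8] mark [-83.3 -85.7] [-83.1 -90.9] [-83.2 -98.7]
side (np.float64(242.32673267326732), np.float64(185.6039603960396)) [-82.22330267 -95.39126099] (np.float64(246.38653451811348), np.float64(180.2211209842789)) [-74.01818192 -78.34779694]
top (np.float64(241.59055118110237), np.float64(221.25984251968504)) [-83.2658941  -94.46752569] (np.float64(235.25669589950232), np.float64(216.03673856364074)) [-75.19286333 -76.42613869]
[-134.1  -94.6] [-20.1 -94.4]
```

```bash
python3 -m creep '[0,0.13,0,0,0, 0,0.13,0,0,0, 0,0,0,0,0, 0,0,0,0,0, 0,0,0,0,0, 0,0,0,0,0, 0,0,0,0,0, 0,0,0,0,0]'; python3 - <<'E'
from h import *
print(wf(robot.read_state()['ee_pos']))
d=np.mean([snap('side')['frame'] for _ in range(4)],0).astype(np.uint8);s=np.mean([snap('top')['frame'] for _ in range(4)],0).astype(np.uint8)
cv2.imwrite('pics/k.png',np.hstack([cv2.resize(d[170:200,227:257],None,fx=13,fy=13,interpolation=0),cv2.resize(s[205:235,220:250],None,fx=13,fy=13,interpolation=0)])[:,:,::-1])
E
```

```text
time: 14.8
ee_pos: [510.0, -185.8, 271.8]
eef_rot: [-1.867, 2.522, -0.007]
force: [6.3, -2.3, 5.2]
width: 0.176
gripper_force: 59.4
[-81.10188636 -55.21427275]
```

View pics/k.png

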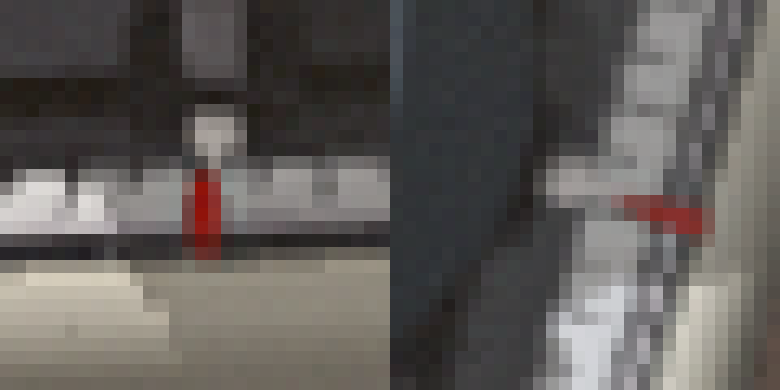

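In the left crop (side) the pointer is at about column 217 against the mark at 204. In the right crop (top) it sits at row 180, where the mark's line extends to about 187. That leaves roughly 1 mm, so I'll take a sub-pixel reading.

```bash
python3 - <<'E'
from h import *
def avg(n):
    s=snap(n); s['frame']=np.mean([s['frame']]+[snap(n)['frame'] for _ in range(3)],0); return s
d=avg('side');s=avg('top')
F=d['frame']
print(F[177:183,238:250].mean(2).round().astype(int)); 
rd=F[...,0]-F[...,1]; print(rd[182:190,238:248].round().astype(int))
for r in(183,184,185,186,187):
    w=np.clip(rd[r,239:247]-15,0,None);u=(w*np.arange(239,247)).sum()/w.sum();print('mark',r,u,wf(ray(d,u,r,71)))
for r in(179,180,181):
    w=np.clip(F[r,239:249].mean(1)-70,0,None);u=(w*np.arange(239,249)).sum()/w.sum();print('ptr',r,u,wf(ray(d,u,r,70)))
T=s['frame'];rt=T[...,0]-T[...,1]
for c in range(238,244):
    w=np.clip(rt[216:227,c]-15,0,None);v=(w*np.arange(216,227)).sum()/w.sum();print('tmark',c,v,wf(ray(s,c,v,71)))
print(T[214:224,228:238].mean(2).round().astype(int))
for c in(232,233,234):
    w=np.clip(T[214:224,c].mean(1)-70,0,None);v=(w*np.arange(214,224)).sum()/w.sum();print('tptr',c,v,wf(ray(s,c,v,70)))
E
```

```text
[[ 40  39  39  37  29  30  32  41  38  42  41  42]
 [ 33  36  37  48  85  84  82  58  33  35  38  40]
 [ 40  36  38  78 152 145 144  91  30  39  43  40]
 [ 44  45  43  85 163 160 153 109  35  44  45  48]
 [ 51  46  47  71 132 156 116  90  37  43  42  46]
 [ 71  71  80  58  78 135  89  94  75  66 103 100]]
[[  0   2   2  -1   6   7   0   4   2   4]
 [  3   2   2  10  72  43  -4   1   3   3]
 [  3   2   0  32 126  82  -4   0   2   3]
 [  2   1  -2  42 119  90   7  -2   3   3]
 [  4   2  -1  47 124  92   6   1   2   5]
 [  9   5   3  50 112  94   8   1   4   7]
 [  3   2   2  35  75  67   7   0   2   4]
 [  4   2   3  15  58  51   4   1   3   6]]
mark 183 242.32937685459942 [-82.15625103 -88.2084139 ]
mark 184 242.25611325611325 [-82.30247545 -91.4612512 ]
mark 185 242.2321644498186 [-82.34965541 -94.70431195]
mark 186 242.2054794520548 [-82.40202707 -97.92999943]
mark 187 242.20759193357057 [ -82.39703541 -101.14307083]
ptr 179 243.0669887278583 [-80.72311698 -73.77389841]
ptr 180 243.11523386464592 [-80.62934207 -77.12011028]
ptr 181 243.09621329211748 [-80.67176266 -80.43847403]
tmar
[... 219 characters left out ...]
]
tmark 242 221.42151675485007 [-83.39193425 -95.65430774]
tmark 243 221.58 [-83.13104714 -98.06863123]
[[ 54  52  50  41  42  50  59  63  92 141]
 [ 54  51  45  39  38  52  52  58  97 150]
 [ 54  51  42  40  49  71  69  72  98 132]
 [ 54  51  41  46  86 115 118 107 127 126]
 [ 53  50  39  67 121 145 154 138 140 152]
 [ 51  41  36  73 134 157 158 152 151 150]
 [ 52  41  35  55  99 128 120 116 127 118]
 [ 42  42  39  52  65  66  81 119 126 105]
 [ 45  38  44  66  64  62 100 154 153 152]
 [ 41  49  54  64  64  70 113 154 152 153]]
tptr 232 218.65905552672544 [-83.28189984 -70.55930284]
tptr 233 218.58499999999998 [-82.48424601 -72.83245595]
tptr 234 219.431722196152 [-83.8094245  -75.69883405]
```

```bash
python3 -m creep '[0,0.04,0,0,0, 0,0,0,0,0, 0,0,0,0,0, 0,0,0,0,0, 0,0,0,0,0, 0,0,0,0,0, 0,0,0,0,0, 0,0,0,0,0]'; python3 - <<'E'
from h import *
print(wf(robot.read_state()['ee_pos']))
L=[snap('side') for _ in range(4)];d=L[0]
A=[x['frame'].astype(float) for x in L];F=np.mean(A,0)
print('wheel change',[np.abs(A[i]-A[0])[125:175,285:358].mean().round(1) for i in(1,2,3)],'ref',np.abs(A[3]-A[0])[350:400,285:358].mean())
for r in(179,180,181):
    w=np.clip(F[r,239:247].mean(1)-60,0,None);u=(w*np.arange(239,247)).sum()/w.sum();print('ptr',r,u,wf(ray(d,u,r,70)))
s=snap('top');T=np.mean([s['frame']]+[snap('top')['frame'] for _ in range(3)],0)
for c in(232,233):
    w=np.clip(T[215:223,c].mean(1)-72,0,None);v=(w*np.arange(215,223)).sum()/w.sum();print('tptr',c,v,wf(ray(s,c,v,70)))
R=d['frame'];m=snap('side')['frame']
E
```

```text
time: 16.6
ee_pos: [509.1, -185.5, 271.8]
eef_rot: [-1.867, 2.522, -0.007]
force: [7.9, -1.9, 4.7]
width: 0.177
gripper_force: 59.4
[-82.07080376 -55.2075898 ]
wheel change [np.float64(7.1), np.float64(9.2), np.float64(9.1)] ref 2.9353424657534246
ptr 179 242.58078830592532 [-81.709204   -73.70047195]
ptr 180 242.5576016168875 [-81.75729487 -77.03620038]
ptr 181 242.57380723663144 [-81.72565919 -80.36014783]
tptr 232 218.97251585623678 [-84.00464484 -70.76166015]
tptr 233 218.91717376605814 [-83.25011003 -73.04675959]
```

The pointer is level with the mark to within about 0.6 mm in both views, and the wheel is turning. I'll hand it in.

```bash
python3 -c "
from cell import workorder
print(workorder.close_job())"
```

```text
the job is handed in; nothing more can be done
None
```

The job is handed in: the emergency stop latched hands-free and sprang back up after a clockwise turn, and the gripper is holding the slide within about 0.6 mm of the red mark with the wheel running.

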